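# Pack, cap and release the drink-capsule canister

### The arm

A 6-joint arm with a two-finger parallel gripper is mounted at the origin on the work surface. World frame = base frame: x ahead of the robot, y to its left, z up, the work surface at z = 0. Lengths are in mm, angles in rad, forces in N, time in s.
With the tool pointing down it reaches from about 300 to 850 mm from the base axis. Payload 5.4 kg.
Tool frame: the origin (TCP) lies at the very end of the fingers, on their centre line; the grasp point (between the pads) lies 19 mm behind it; z points along the fingers, y is the direction in which the jaws open and shut (so a half turn about z gives the same grasp; the last joint's range is limited). The gripper opens to 85 mm and grips with 20 to 120 N. Pads are 22 mm wide; open, the fingers measure 114 mm over their backs; the gripper's body (76 mm by 85 mm) begins 54 mm behind the grasp point. The pads swing forward as they close: fully open they stand 13 mm farther back than shut.
Start: joints at [1.096, 0.158, 1.597, -0, 1.386, -0.21], TCP at [150.498, 554.938, 231.299] pointing down, gripper open.
Joint ranges: [-2.91, 2.91], [-0.94, 2.29], [0.18, 2.7], [-1.29, 4.43], [0.17, 2.64], [-3, 3]. Speed limits (rad/s): [2.57, 2.57, 3.14, 3.14, 3.14, 3.14].

### API

Orientations are given as a rotation vector (axis times angle).
In Python, from rig import * gives the robot as it stands.
- The arm moves only by the tool step_arm, never from a script. Its argument "deltas" is one flat list of numbers, 7 for each row, row after row: the finger opening in cm, from 0 to 8.54, then the shift along the world's x, y, z in cm, then the turn, a rotation vector about the world's x, y, z in rad. A call has exactly 5 rows; each row shifts and turns the commanded pose from where the row before left it; what a row does not reach is not made up. A row lasts 1/8 s, in which the tool goes at most 62.5 mm and 10.7 degrees, less where a joint would pass 70% of its speed; a pose out of reach is approached as far as the arm can. A call with a gripper value outside its range is refused whole. The fingers move at their own pace and stop on an object; "squeeze" is the grip in N (left out, the last holds). Time passes only in rows, so rows that do not move let the fingers close, or fill a call up. It gives the time, the measured TCP pose, the force and the opening at its end, in the units of the state.
- state(): the state, without advancing time (a new reading comes with each control period).
- read_camera(name): name is "scene" or "side" or "wrist"; returns the picture (400x640x3 uint8, red, green, blue); there is no depth.
- calibration(name): a dict with "camera_matrix" (3x3 intrinsics, pixels), "origin" and "attitude" of the camera in the world. Camera axes: x right, y up, looking along -z (the intrinsics and any distortion apply to the point x, -y, -z); pixel columns grow to the right and rows downward; lengths in mm; the calibration is good to about 2 mm. A picture is of the moment at which its call begins: read the wrist's pose just before it. calibration takes no time and is no camera call; for the wrist camera it gives the pose at the moment of the call.
- close_job(): hands the job in, once; it reports no verdict.
The state is a dict: "clock": time; "joint_positions": joint angles; "dq": joint speeds; "joint_torque": joint torques, N m; "eef_pos": TCP position; "tool_rot": TCP orientation; "contact_force": force on the tool from outside, world axes, zero at the start; "ft_torque": the same for the moment, N m; "width": finger opening in mm.
Only numpy, scipy, OpenCV 4.12 (cv2) and the standard library are available. Lean on these libraries where they do the work, as an engineer would, in place of code of your own. Each camera call takes 0.05 s, during which the arm holds its last target. There are 200 camera calls.

### The job

Swing the toggle clamp over centre so that its pad holds down the foot of the open canister in its nest, then put every loose drink capsule into the canister. Set the bar-handled lid level on the mouth, turn it back (anticlockwise) until it drops into the start of the thread, and tighten it clockwise as far as it goes. Then swing the clamp all the way back open and leave the capped canister standing in its nest, without shifting the other things on the table.

Things in the scene. Friction and masses are not known exactly. Their poses are not given: they have to be found in the camera images.
- nest: Fixed aluminium base plate, 128 (x) x 215 (y) x 12 mm. Origin on its underside, below the canister's axis; z up; y points to the clamp stand; the plate runs from y = -85 to +130 mm. Fences 7 mm high on top hold the canister's foot and keep it from turning.
- clamp (a joint): Toggle clamp angle, hinge level, parallel to the nest's x. 0 = fully open: handle leaning outward from the canister, 63 deg from upright, pad raised. Grows as the handle swings up and towards the canister; at 1.10 rad the handle is upright and the pad presses on the foot. A spring (up to 0.6 N m) drives it to the nearer end; dead centre at about 0.55.
- clamp_hinge (a point): Centre of the clamp's hinge: 100 mm from the canister's axis along the nest's +y, 50 mm above the table. Fixed to the nest.
- clamp_ball (a point): Centre of the black ball (24 mm diameter) at the end of the clamp's steel handle (11 mm rod): 112 mm from the hinge, in the nest's plane x = 0. Clamp open: 202 mm from the canister's axis, 97 mm above the table; closed: 104 mm from the axis, 162 mm above the table.
- jar: White ribbed canister, loose, standing in the nest, open at the top. Origin at the centre of the underside of its foot (12 mm above the table), z up; its axes are parallel to the nest's. Foot 96 (x) x 140 (y) x 10 mm; the clamp pad comes down on its ledge at +y. Round wall 82 mm outside, 75 mm inside diameter; inner floor at z = 10 mm, rim at z = 118 mm. Thread: see thread_start.
- jar_mouth (a point): Centre of the canister's mouth, level with the rim, 118 mm above the canister's origin.
- thread_start (a point): Middle of one gap (27 deg) where a lug can drop in; others 120, 240 deg on. Angles anticlockwise from above from the canister's x. Gaps run 0 to 54 deg; between them right-hand ridges run clockwise from 0 down to -66 deg (and +120, +240), sinking 0.08 mm per deg; a dog at each low end, 5 mm above the ridge, stops a lug turned clockwise on top of it, so turn back.
- home0 (a point): Point on the canister at its angle -47 deg, 45.5 mm from the axis, z = 98 mm: the lid's lug mark lies here, or at home1 or home2, when the lid is tight.
- home1 (a point): As home0, at angle 73 deg.
- home2 (a point): As home0, at angle 193 deg.
- lid: Steel screw lid, loose, right way up. 105 mm diameter, 24 mm high, black bar handle across the top (64 mm long, 14 mm thick, top 51 mm above the origin). Origin at the centre of the skirt's lower edge, z up, x along the bar. Three lugs inside the skirt, 0, 120, 240 deg from x, each 14 deg wide. Heights on the canister: see lid_lug.
- lid_lug (a point): Point on the lid at its +x lug, 45.5 mm from the axis, at the skirt's lower edge. Height of lid origin over canister origin: lugs on ridges 104 to 110 mm (on dogs 110); dropped into the starts (lug at 7 to 47 deg) about 101 to 104; turned clockwise it sinks 0.08 mm per deg to 98 at -30 deg, on the rim, stiffens from about -45 deg; stop at -52 deg.
- capsule0: Small aluminium drink capsule, loose, upright cylinder 30 mm diameter, 20 mm high, origin at the centre of its underside. Between three and five are present; None from the start if absent. All fit in the canister in any order and attitude.
- capsule1: Small aluminium drink capsule, loose, upright cylinder 30 mm diameter, 20 mm high, origin at the centre of its underside. Between three and five are present; None from the start if absent. All fit in the canister in any order and attitude.
- capsule2: Small aluminium drink capsule, loose, upright cylinder 30 mm diameter, 20 mm high, origin at the centre of its underside. Between three and five are present; None from the start if absent. All fit in the canister in any order and attitude.
- capsule3: Small aluminium drink capsule, loose, upright cylinder 30 mm diameter, 20 mm high, origin at the centre of its underside. Between three and five are present; None from the start if absent. All fit in the canister in any order and attitude.
- capsule4: Small aluminium drink capsule, loose, upright cylinder 30 mm diameter, 20 mm high, origin at the centre of its underside. Between three and five are present; None from the start if absent. All fit in the canister in any order and attitude.
- syrup: Bystander: amber bottle, 56 mm diameter, 190 mm high. Origin under its centre, as for all bystanders.
- beaker: Bystander: steel cup, 72 mm diameter, 100 mm high.
- jam: Bystander: glass jar with steel cap, 60 mm diameter, 80 mm high.
- spoon: Bystander: spoon lying flat, about 170 mm long along its x.
- puck_tin: Bystander: white plastic tin, 80 mm diameter, 35 mm high.
- can: Bystander: aluminium drink can, 66 mm diameter, 115 mm high.
- napkins: Bystander: block of paper napkins, 110 x 110 x 50 mm.

How it is judged (in metres and radians):
On the way, in this order (a step that is already met when the one before it is completed fails the run):
1. the clamp is swung over centre and holds the canister's foot down in the nest (value of joint clamp above 1.04 rad and horizontal distance between jar and nest below 0.006 m and z of jar in the frame of nest below 0.0155 m and angle between jar's own z axis and vertical below 0.035 rad), for 0.2 s.
2. every capsule present is in the canister, still clamped (value of joint clamp above 1.04 rad and horizontal distance between each of capsule0, capsule1, capsule2, capsule3, capsule4 and jar below 0.037 m and z of capsule0 in the frame of jar between 0 and 0.115 m and z of capsule1 in the frame of jar between 0 and 0.115 m and z of capsule2 in the frame of jar between 0 and 0.115 m and z of capsule3 in the frame of jar between 0 and 0.115 m and z of capsule4 in the frame of jar between 0 and 0.115 m), for 0.2 s.
3. the lid is level on the mouth, on the thread or caught in its start, not yet screwed down (all of step 2 and horizontal distance between lid and jar below 0.006 m and angle between lid's own z axis and vertical below 0.07 rad and z of lid in the frame of jar between 0.1008 and 0.117 m), for 0.2 s.
4. the lid is screwed tight while the canister is clamped (all of step 2 and horizontal distance between lid and jar below 0.004 m and angle between lid's own z axis and vertical below 0.035 rad and z of lid in the frame of jar between 0.0955 and 0.0998 m and (horizontal distance between lid_lug and home0 below 0.0075 m or horizontal distance between lid_lug and home1 below 0.0075 m or horizontal distance between lid_lug and home2 below 0.0075 m)), for 0.2 s.
5. the clamp is swung back open (value of joint clamp below 0.12 rad), for 0.2 s.
At the end, for the whole second after the job is handed in: Every capsule in the canister; lid tight: centred within 4 mm, level within 2 deg, origin 95.5-99.8 mm above the canister's, lug mark within 7.5 mm of a home point; canister in its nest within 6 mm, upright within 2 deg; clamp joint below 0.12; all at rest (value of joint clamp below 0.12 rad and horizontal distance between jar and nest below 0.006 m and z of jar in the frame of nest below 0.0155 m and angle between each of jar, lid's own z axis and vertical below 0.035 rad and horizontal distance between each of capsule0, capsule1, capsule2, capsule3, capsule4 and jar below 0.037 m and z of capsule0 in the frame of jar between 0 and 0.115 m and z of capsule1 in the frame of jar between 0 and 0.115 m and z of capsule2 in the frame of jar between 0 and 0.115 m and z of capsule3 in the frame of jar between 0 and 0.115 m and z of capsule4 in the frame of jar between 0 and 0.115 m and horizontal distance between lid and jar below 0.004 m and z of lid in the frame of jar between 0.0955 and 0.0998 m and (horizontal distance between lid_lug and home0 below 0.0075 m or horizontal distance between lid_lug and home1 below 0.0075 m or horizontal distance between lid_lug and home2 below 0.0075 m) and linear speed of each of jar, lid below 0.02 m/s); the robot touches nothing.
It fails at once if a bystander is shifted more than 4 cm or tipped over (distance of any of syrup, beaker, jam, spoon, puck_tin, can, napkins from where it was at the start of the episode above 0.04 m or angle between any of syrup, beaker, jam, puck_tin, can, napkins's own z axis and vertical above 0.6 rad).
Of capsule0, capsule1, capsule2, capsule3, capsule4 only 3 to 5 are there at a start; the rules pass over those that are not, and their reading is None.
At some moment in a run one of capsule0, capsule1, capsule2, capsule3, capsule4, lid may be knocked a few centimetres aside while the robot is not near it.
It also fails if it takes over 208 s, if anything falls off the work surface, if the arm or the gripper's body presses on something with over 40 N, if the wrist force passes 120 N, or if a joint passes its speed limit or range.

## Working session

There is one attempt and no reset: what is moved stays moved. The work goes in short steps, Python scripts to look and compute and a tool call to move; the robot and the scene stay as the last step left them, time stands still between calls to the robot, and variables do not carry over. Pictures are saved under pics/ and viewed, about 12 in all and at most 16, crops included, and the job is handed in when it is done.

Besides the shell and the picture viewer there is one more tool, called after "Emit:" as name(argument=value, ...) on one line, values as JSON. step_arm: Moves the arm, as the interface text tells. Its arguments: {"type":"object","properties":{"deltas":{"type":"array"},"squeeze":{"type":"number"}},"required":["deltas"]}

```bash
mkdir -p pics; ls; python3 - <<'E'
from rig import *
import cv2
print(state())
for n in ("scene","side","wrist"):
    c=calibration(n); print(n,c)
    cv2.imwrite(f"pics/{n}0.png",read_camera(n)[:,:,::-1])
E
```

```text
pics
{'clock': 0.0, 'joint_positions': array([ 1.09594295e+00,  1.59048989e-01,  1.59821808e+00,  3.26285952e-05,
        1.38620680e+00, -2.10078107e-01]), 'dq': array([-6.62517586e-06,  5.19365056e-04, -3.05087635e-04,  2.48425839e-04,
        8.89093312e-04,  4.00942107e-04]), 'joint_torque': array([ 2.00900928e-05, -3.95998943e+01, -3.31433809e+01, -1.64924504e-04,
        8.69288138e-03, -9.58765440e-06]), 'eef_pos': array([150.19452073, 554.42321489, 230.32402523]), 'tool_rot': array([-4.14616022e-01, -3.11344370e+00,  2.76590640e-03]), 'contact_force': array([-0.1863609 ,  0.43718778, -0.72578068]), 'ft_torque': array([ 0.01947846,  0.00689865, -0.00793065]), 'width': 85.84886192279092}
scene {'camera_matrix': array([[413.59367606,   0.        , 325.49832571],
       [  0.        , 413.59367606, 201.28996493],
       [  0.        ,   0.        ,   1.        ]]), 'origin': array([1257.94955971,  544.72696386, 1293.82004671]), 'attitude': array([0.331215  , 0.74128072, 2.21719088])}
side {'camera_matrix': array([[476.28998149,   0.        , 321.50353957],
       [  0.        , 476.28998149, 195.11282275],
       [  0.        ,   0.        ,   1.        ]]), 'origin': array([ 236.48395424, -992.61626228,  936.34535292]), 'attitude': array([ 0.87118073, -0.15051879, -0.36283795])}
wrist {'camera_matrix': array([[314.40352167,   0.        , 317.66329016],
       [  0.        , 314.40352167, 199.76364265],
       [  0.        ,   0.        ,   1.        ]]), 'origin': array([ 79.83394633, 573.63838047, 373.08736892]), 'attitude': array([-0.25036484, -0.18886994,  1.29633365])}
```

View pics/scene0.png

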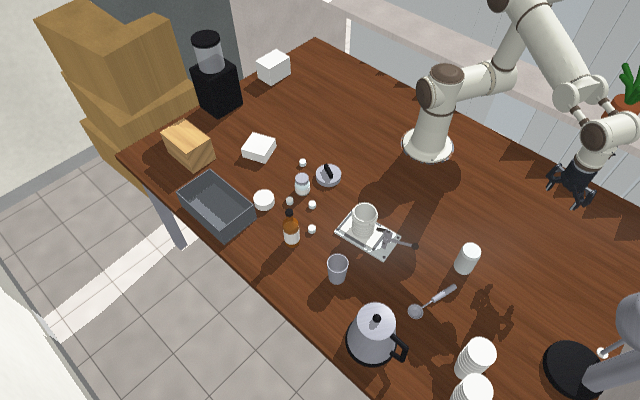

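View pics/side0.png

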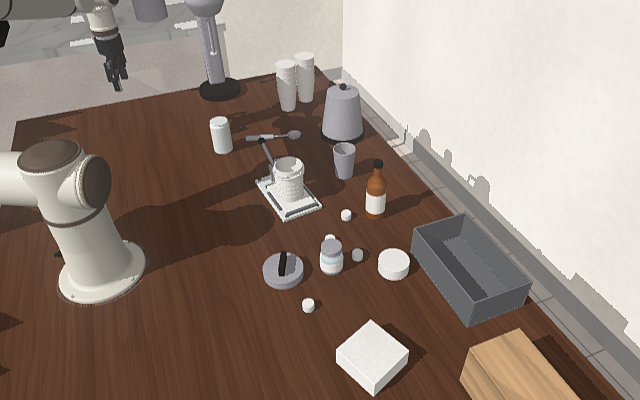

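```bash
cat > h.py <<'E'
import numpy as np, cv2
from scipy.spatial.transform import Rotation as R
def ray(c,p):
    K=c["camera_matrix"]; d=np.array([(p[0]-K[0,2])/K[0,0],-(p[1]-K[1,2])/K[1,1],-1.])
    return np.array(c["origin"]),R.from_rotvec(c["attitude"]).apply(d)
def plane(c,p,z):
    o,d=ray(c,p); return o+d*(z-o[2])/d[2]
def proj(c,P):
    K=c["camera_matrix"]; q=R.from_rotvec(c["attitude"]).inv().apply(np.atleast_2d(P)-c["origin"])
    return np.c_[K[0,2]+K[0,0]*q[:,0]/-q[:,2],K[1,2]+K[1,1]*q[:,1]/q[:,2]]
def tri(ca,pa,cb,pb):
    (o1,d1),(o2,d2)=ray(ca,pa),ray(cb,pb)
    s=np.linalg.lstsq(np.c_[d1,-d2],o2-o1,rcond=None)[0]
    a,b=o1+s[0]*d1,o2+s[1]*d2; return (a+b)/2,np.linalg.norm(a-b)
E
python3 - <<'E'
from rig import *; from h import *
s,d=calibration("scene"),calibration("side")
np.set_printoptions(precision=1,suppress=True)
for n,p in dict(c=(302,163),c2=(290,201),c3=(312,205),c4=(312,229)).items(): print(n,plane(s,p,15))
for n,p in dict(c=(346,215),c3=(358,255),c4=(308,305)).items(): print('side',n,plane(d,p,12))
print('mouth',plane(s,(364,210),130),plane(d,(288,164),130),tri(s,(364,210),d,(288,164)))
print('lid',plane(s,(328,176),20),plane(d,(283,270),20))
print('ball',plane(s,(415,245),97),plane(d,(265,143),97),tri(s,(415,245),d,(265,143)))
print('jam',plane(s,(302,180),80),plane(d,(331,243),80))
a=cv2.imread("pics/scene0.png")[130:290,230:450]; b=cv2.imread("pics/side0.png")[120:330,230:430]
cv2.imwrite("pics/crop1.png",np.hstack([cv2.resize(a,None,fx=2.0,fy=2.,interpolation=2)[:320],cv2.resize(b,(305,320),interpolation=2)]))
E
```

```text
c [ 462.  -312.7   15. ]
c2 [ 635.1 -207.4   15. ]
c3 [ 591.1 -131.5   15. ]
c4 [670.8 -55.3  15. ]
side c [666.7 -62.1  12. ]
side c3 [ 631.8 -218.    12. ]
side c4 [ 453.2 -318.9   12. ]
mouth [544.   76.8 130. ] [547.2  84.8 130. ] (array([546. ,  78.7, 134.2]), np.float64(1.1740416013081658))
lid [ 444.1 -182.4   20. ] [ 430.9 -198.2   20. ]
ball [519.6 281.8  97. ] [528.8 266.3  97. ] (array([525.2, 278.5,  93.8]), np.float64(14.31626553136514))
jam [ 564.9 -207.5   80. ] [ 557.7 -211.7   80. ]
```

View pics/crop1.png

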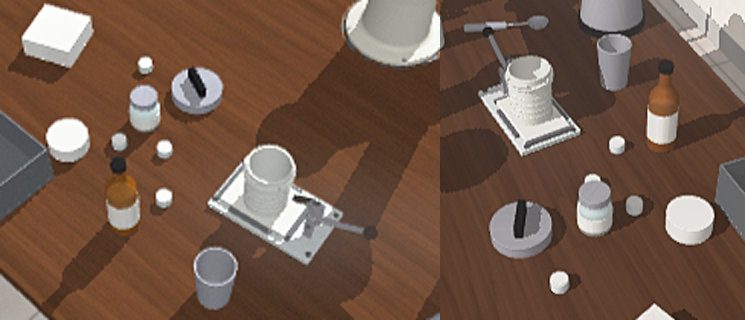

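Emit:
step_arm(deltas=[8.5, 3.75, -2.77, 0.3, 0, 0, -0.12, 8.5, 3.75, -2.77, 0.3, 0, 0, -0.12, 8.5, 3.75, -2.77, 0.3, 0, 0, -0.12, 8.5, 3.75, -2.77, 0.3, 0, 0, -0.12, 8.5, 3.75, -2.77, 0.3, 0, 0, -0.12])

```text
clock: 0.78
eef_pos: [338.9, 415.3, 246.1]
tool_rot: [-1.322, -2.85, 0.001]
contact_force: [-0.9, 0.2, 0.1]
width: 85.0
```

Emit:
step_arm(deltas=[8.5, 3.75, -2.77, 0.3, 0, 0, -0.12, 8.5, 3.75, -2.77, 0.3, 0, 0, -0.12, 8.5, 3.75, -2.77, 0.3, 0, 0, -0.12, 8.5, 3.75, -2.77, 0.3, 0, 0, -0.12, 8.5, 3.75, -2.77, 0.3, 0, 0, -0.12])

```text
clock: 1.4
eef_pos: [526.4, 276.8, 261.0]
tool_rot: [-2.105, -2.331, 0.001]
contact_force: [0.0, 0.5, 0.4]
width: 84.9
```

Emit:
step_arm(deltas=[8.5, 0, 0, 0, 0, 0, 0, 8.5, 0, 0, 0, 0, 0, 0, 8.5, 0, 0, 0, 0, 0, 0, 8.5, 0, 0, 0, 0, 0, 0, 8.5, 0, 0, 0, 0, 0, 0])

```text
clock: 2.02
eef_pos: [525.0, 278.4, 261.4]
tool_rot: [-2.099, -2.337, -0.0]
contact_force: [-0.8, -0.4, 0.7]
width: 85.2
```

```bash
cat > snap.py <<'E'
import sys,json
from rig import *; from h import *
n,tag=sys.argv[1:3]
c=calibration(n); im=read_camera(n)[:,:,::-1]
cv2.imwrite(f"pics/{tag}.png",im); json.dump({k:np.array(v).tolist() for k,v in c.items()},open(f"pics/{tag}.json","w"))
s=state(); print(s["clock"],s["eef_pos"].round(1),s["tool_rot"].round(3),s["contact_force"].round(1),s["ft_torque"].round(2),round(s["width"],1),"q",s["joint_positions"].round(2),"cam",c["origin"].round(0),(-R.from_rotvec(c["attitude"]).as_matrix()[:,2]).round(2))
E
python3 snap.py wrist w1
```

```text
2.075 [525.2 278.3 261.3] [-2.1   -2.337 -0.   ] [ 0.1 -0.4 -0.1] [ 0.02  0.01 -0.05] 85.0 q [0.28 0.19 1.5  0.   1.45 0.18] cam [517. 351. 404.] [ 0.03 -0.29 -0.96]
```

View pics/w1.png

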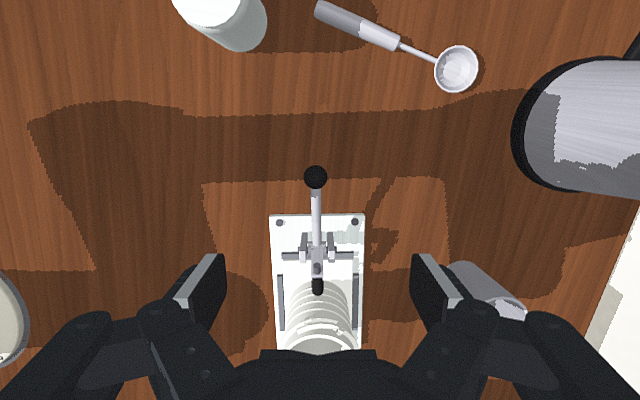

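```bash
cat > pt.py <<'E'
import sys,json
from h import *
# pt.py tag u,v,z ...
c={k:np.array(v) for k,v in json.load(open(f"pics/{sys.argv[1]}.json")).items()}
for a in sys.argv[2:]:
    u,v,z=map(float,a.split(",")); print(a,plane(c,(u,v),z).round(1))
E
python3 pt.py w1 315,177,97 270,215,12 365,213,12 275,352,12 363,350,12 280,222,12 355,222,12 282,255,50 353,256,50
python3 - <<'E'
from h import *
import json
im=cv2.imread("pics/w1.png"); m=(im.max(2)<45).astype(np.uint8); n,l,s,ce=cv2.connectedComponentsWithStats(m)
for i in range(1,n):
    if s[i,4]>60 and 150<s[i,1]<300: print(s[i],ce[i])
E
```

```text
315,177,97 [522.2 282.5  97. ]
270,215,12 [469.8 206.2  12. ]
365,213,12 [594.2 222.4  12. ]
275,352,12 [491.4 -13.9  12. ]
363,350,12 [624.2   4.   12. ]
280,222,12 [483.7 197.8  12. ]
355,222,12 [582.9 208.4  12. ]
282,255,50 [492.6 169.3  50. ]
353,256,50 [580.4 177.3  50. ]
[304 166  23  23 422] [315.02843602 176.71563981]
[    0   254   640   146 30824] [319.97342979 353.85667013]
[176 265  21  17  90] [186.13333333 273.8       ]
[313 279  10  16  92] [318.93478261 286.56521739]
```

Emit:
step_arm(deltas=[6, -0.1, 0.14, -4, 0, 0, 0, 6, -0.1, 0.14, -4, 0, 0, 0, 6, -0.1, 0.14, -4, 0, 0, 0, 6, 0, 0, -3.3, 0, 0, 0, 6, 0, 0, -3, 0, 0, 0])

```text
clock: 2.7
eef_pos: [522.1, 282.2, 77.0]
tool_rot: [-2.1, -2.336, 0.001]
contact_force: [-0.5, -0.9, -0.7]
width: 60.3
```

Emit:
step_arm(deltas=[6, 0, 0, 0, 0, 0, 0, 2, 0, 0, 0, 0, 0, 0, 2, 0, 0, 0, 0, 0, 0, 1.5, 0, 0, 0, 0, 0, 0, 1.5, 0, 0, 0, 0, 0, 0], squeeze=40)

```text
clock: 3.32
eef_pos: [522.1, 282.5, 80.5]
tool_rot: [-2.1, -2.336, 0.001]
contact_force: [-7.4, -1.4, 7.8]
width: 21.7
```

```bash
python3 snap.py wrist w2; python3 pt.py w2 315,177,97
```

```text
3.375 [522.2 282.5  80.5] [-2.100e+00 -2.336e+00  1.000e-03] [-6.2 -1.5  7.7] [-0.21  1.2  -0.02] 21.5 q [0.29 0.36 1.67 0.   1.11 0.19] cam [515. 355. 223.] [ 0.03 -0.29 -0.96]
315,177,97 [516.5 326.9  97. ]
```

View pics/w2.png

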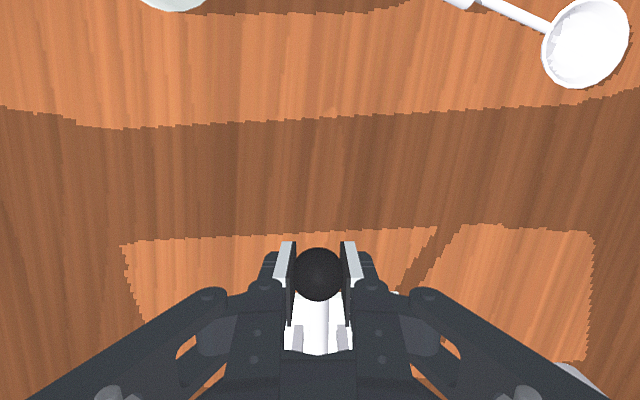

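The ball (318,274) sits between the pads. Swing the arc.

Emit:
step_arm(deltas=[1.5, 0.06, -0.57, 1.08, 0, 0, 0, 1.5, 0.08, -0.71, 1.04, 0, 0, 0, 1.5, 0.09, -0.8, 0.94, 0, 0, 0, 1.5, 0.1, -0.89, 0.84, 0, 0, 0, 1.5, 0.11, -0.98, 0.74, 0, 0, 0])

```text
clock: 4.0
eef_pos: [527.0, 241.6, 125.3]
tool_rot: [2.1, 2.336, -0.001]
contact_force: [-0.4, 0.1, -5.6]
width: 21.4
```

Emit:
step_arm(deltas=[1.5, 0.12, -1.07, 0.64, 0, 0, 0, 1.5, 0.12, -1.12, 0.5, 0, 0, 0, 1.5, 0.13, -1.16, 0.38, 0, 0, 0, 1.5, 0.13, -1.2, 0.25, 0, 0, 0, 1.5, 0.14, -1.23, 0.11, 0, 0, 0])

```text
clock: 4.62
eef_pos: [533.9, 183.5, 143.8]
tool_rot: [2.1, 2.335, 0.0]
contact_force: [2.2, -4.0, -6.0]
width: 20.8
```

Emit:
step_arm(deltas=[1.5, 0, 0, 0, 0, 0, 0, 1.5, 0, 0, 0, 0, 0, 0, 1.5, 0, 0, 0, 0, 0, 0, 1.5, 0, 0, 0, 0, 0, 0, 1.5, 0, 0, 0, 0, 0, 0])

```text
clock: 5.25
eef_pos: [533.7, 184.7, 143.5]
tool_rot: [2.1, 2.335, 0.001]
contact_force: [2.4, -4.7, -2.4]
width: 20.4
```

```bash
python3 snap.py scene s2
```

```text
5.3 [533.7 184.8 143.5] [2.100e+00 2.335e+00 1.000e-03] [ 2.2 -4.3 -3.6] [-0.73 -0.41 -0.35] 20.0 q [ 0.12  0.21  1.71 -0.    1.21  0.01] cam [1258.  545. 1294.] [-0.45 -0.41 -0.8 ]
```

Emit:
step_arm(deltas=[6, 0, 0, 0, 0, 0, 0, 6, 0, 0, 0, 0, 0, 0, 6, 0, 0, 5, 0, 0, 0, 8.5, 0, 0, 5, 0, 0, 0, 8.5, 0, -2, 5, 0, 0, 0])

```text
clock: 5.92
eef_pos: [532.9, 166.1, 295.4]
tool_rot: [-2.097, -2.338, -0.002]
contact_force: [0.8, -0.2, -0.6]
width: 85.2
```

Emit:
step_arm(deltas=[8.5, 0.5, -4.5, 3, 0, 0, 0, 8.5, 0.3, -5.5, 2, 0, 0, 0, 8.5, 0.3, -5.5, 0.7, 0, 0, 0, 8.5, 0.3, -5.5, 0, 0, 0, 0, 8.5, 0.3, -5.5, 0, 0, 0, 0])

```text
clock: 6.55
eef_pos: [550.4, -101.3, 351.1]
tool_rot: [2.099, 2.337, 0.002]
contact_force: [1.0, -0.0, -0.0]
width: 85.1
```

Emit:
step_arm(deltas=[8.5, 0.3, -5.5, 0, 0, 0, 0, 8.5, 0.3, -5.5, 0, 0, 0, 0, 8.5, 0.3, -5, 0, 0, 0, 0, 8.5, 0, 0, 0, 0, 0, 0, 8.5, 0, 0, 0, 0, 0, 0])

```text
clock: 7.18
eef_pos: [559.5, -259.4, 350.5]
tool_rot: [-2.1, -2.336, -0.001]
contact_force: [-0.7, 1.0, 0.2]
width: 84.8
```

```bash
python3 snap.py wrist w3;python3 snap.py scene s3; python3 snap.py side d3; python3 - <<'E'
from h import *
a=cv2.imread("pics/s3.png")[150:290,300:460]; b=cv2.imread("pics/d3.png")[110:230,230:370]
cv2.imwrite("pics/w3v.png",np.vstack([cv2.imread("pics/w3.png"),np.hstack([cv2.resize(a,(320,200)),cv2.resize(b,(320,200))])]))
E
```

```text
7.225 [ 559.6 -258.9  350.8] [-2.099e+00 -2.337e+00 -1.000e-03] [-0.4 -0.6  0.2] [ 0.06  0.01 -0.01] 84.5 q [-0.63  0.22  1.3   0.    1.63 -0.74] cam [ 552. -187.  493.] [ 0.03 -0.29 -0.96]
7.275 [ 559.6 -258.7  350.9] [2.098e+00 2.338e+00 1.000e-03] [-0.2  0.4  0.5] [0.06 0.01 0.01] 85.4 q [-0.63  0.22  1.3   0.    1.63 -0.74] cam [1258.  545. 1294.] [-0.45 -0.41 -0.8 ]
7.325 [ 559.6 -258.7  350.9] [2.098e+00 2.338e+00 1.000e-03] [ 0.   0.3 -0.8] [-0.09  0.04 -0.07] 84.9 q [-0.63  0.22  1.3   0.    1.63 -0.74] cam [ 236. -993.  936.] [ 0.28  0.72 -0.64]
```

View pics/w3v.png

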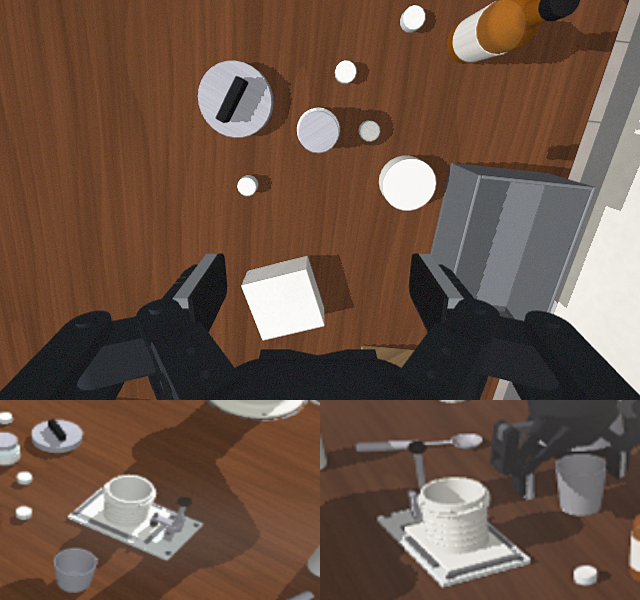

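```bash
python3 - <<'E'
from h import *; import json
c={k:np.array(v) for k,v in json.load(open("pics/w3.json")).items()}
im=cv2.imread("pics/w3.png"); h=cv2.cvtColor(im,cv2.COLOR_BGR2HSV)
m=((h[...,1]<60)&(h[...,2]>110)).astype(np.uint8); n,l,s,ce=cv2.connectedComponentsWithStats(m)
for i in range(1,n):
    if 150<s[i,4]<6000 and s[i,1]<230: print(s[i],ce[i].round(1),"z20",plane(c,ce[i],20).round(1),"z24",plane(c,ce[i],24).round(1),"z80",plane(c,ce[i],80).round(1))
for p in((243,78),(222,121)): print(plane(c,p,51))
print("syrup cap",plane(c,(560,8),190),"syr base",plane(c,(470,47),10))
E
```

```text
[400   5  25  28 524] [412.1  18.3] z20 [666.2 -62.   20. ] z24 [665.2 -63.   24. ] z80 [651.7 -77.8  80. ]
[ 453    4   51   58 1150] [469.4  39.9] z20 [749.  -79.5  20. ] z24 [747.3 -80.4  24. ] z80 [724.  -93.1  80. ]
[ 198   60   74   78 3784] [234.7  98.5] z20 [ 433.  -189.9   20. ] z24 [ 434.  -189.9   24. ] z80 [ 448.  -189.6   80. ]
[335  60  22  24 406] [345.1  71.7] z20 [ 585.7 -137.6   20. ] z24 [ 585.4 -138.    24. ] z80 [ 581.4 -143.8   80. ]
[ 297  107   43   46 1539] [317.8 129.8] z20 [ 556.  -220.9   20. ] z24 [ 556.  -220.6   24. ] z80 [ 555.5 -216.6   80. ]
[359 121  21  21 342] [369.1 130.4] z20 [ 631.4 -213.7   20. ] z24 [ 630.7 -213.5   24. ] z80 [ 621.3 -210.3   80. ]
[ 379  155   57   56 2461] [407.  182.5] z20 [ 701.7 -285.6   20. ] z24 [ 700.4 -284.7   24. ] z80 [ 682.7 -273.1   80. ]
[237 175  21  21 337] [247.1 185.1] z20 [ 456. -316.   20.] z24 [ 456.9 -314.9   24. ] z80 [ 468.2 -299.6   80. ]
[446 175  35 100 346] [465.8 225.5] z20 [ 809.3 -345.7   20. ] z24 [ 807.2 -344.4   24. ] z80 [ 776.7 -325.6   80. ]
[419 188  44 120 706] [441.6 267.8] z20 [ 787.2 -424.5   20. ] z24 [ 785.2 -422.5   24. ] z80 [ 757.3 -394.3   80. ]
[ 450.83067959 -162.77869745   51.        ]
[ 424.43354919 -220.84475803   51.        ]
syrup cap [748.90375464 -85.77192414 190.        ] syr base [756.14546845 -86.0263459   10.        ]
```

Emit:
step_arm(deltas=[5.5, 0.52, 2.42, -5, 0, 0, 0, 5.5, 0.52, 2.42, -5, 0, 0, 0, 5.5, 0.52, 2.42, -5, 0, 0, 0, 5.5, 0.52, 2.42, -5, 0, 0, 0, 5.5, 0.52, 2.42, -5, 0, 0, 0])

```text
clock: 7.95
eef_pos: [585.6, -137.2, 99.6]
tool_rot: [2.098, 2.337, 0.001]
contact_force: [-0.1, 0.3, 0.4]
width: 54.9
```

Emit:
step_arm(deltas=[5.5, 0, 0, -4.8, 0, 0, 0, 5.5, 0, 0, -4.8, 0, 0, 0, 5.5, 0, 0, 0, 0, 0, 0, 2.5, 0, 0, 0, 0, 0, 0, 2.5, 0, 0, 0, 0, 0, 0])

```text
clock: 8.57
eef_pos: [587.7, -140.0, 7.9]
tool_rot: [2.097, 2.332, 0.003]
contact_force: [1.1, -0.2, 3.6]
width: 28.0
```

Emit:
step_arm(deltas=[2.5, 0, 0, 0, 0, 0, 0, 2.5, 0, 0, 1, 0, 0, 0, 2.5, 0, 0, 4, 0, 0, 0, 2.5, 0, 0, 5.5, 0, 0, 0, 2.5, 0, 0, 6, 0, 0, 0])

```text
clock: 9.2
eef_pos: [584.8, -139.1, 171.7]
tool_rot: [-2.101, -2.336, 0.0]
contact_force: [0.6, -1.0, -0.1]
width: 28.3
```

Emit:
step_arm(deltas=[2.5, -1, 5.4, 0, 0, 0, 0, 2.5, -1, 5.4, 0, 0, 0, 0, 2.5, -1, 5.5, 0, 0, 0, 0, 2.5, -1, 5.4, 0, 0, 0, 0, 2.5, 0, 0.1, -2, 0, 0, 0])

```text
clock: 9.82
eef_pos: [545.9, 82.2, 152.1]
tool_rot: [2.093, 2.338, 0.006]
contact_force: [-0.1, -0.3, -0.2]
width: 28.2
```

Emit:
step_arm(deltas=[2.5, 0, 0, -1, 0, 0, 0, 2.5, 0, 0, 0, 0, 0, 0, 2.5, 0, 0, 0, 0, 0, 0, 2.5, 0, 0, 0, 0, 0, 0, 2.5, 0, 0, 0, 0, 0, 0])

```text
clock: 10.45
eef_pos: [545.7, 78.5, 140.0]
tool_rot: [2.101, 2.335, 0.001]
contact_force: [0.9, -0.2, -0.7]
width: 27.9
```

```bash
python3 snap.py wrist w4; python3 snap.py scene s4;python3 snap.py side d4; python3 - <<'E'
from h import *
a=cv2.imread("pics/s4.png")[150:290,300:460]; b=cv2.imread("pics/d4.png")[110:230,230:370]
cv2.imwrite("pics/w4v.png",np.vstack([cv2.imread("pics/w4.png"),np.hstack([cv2.resize(a,(320,200)),cv2.resize(b,(320,200))])]))
E
```

```text
10.5 [545.5  78.6 139.8] [2.101 2.335 0.   ] [-0.7  0.8 -0.3] [ 0.01  0.04 -0.03] 27.9 q [-0.08  0.19  1.76 -0.    1.2  -0.18] cam [538. 151. 283.] [ 0.03 -0.29 -0.96]
10.55 [545.4  78.7 139.7] [2.101 2.336 0.   ] [-0.1  0.  -1. ] [ 0.02  0.   -0.06] 27.7 q [-0.08  0.19  1.76  0.    1.2  -0.18] cam [1258.  545. 1294.] [-0.45 -0.41 -0.8 ]
10.6 [545.4  78.7 139.6] [2.101 2.336 0.   ] [ 0.4  0.5 -0.3] [0.06 0.01 0.07] 28.2 q [-0.08  0.19  1.76 -0.    1.2  -0.18] cam [ 236. -993.  936.] [ 0.28  0.72 -0.64]
```

View pics/w4v.png

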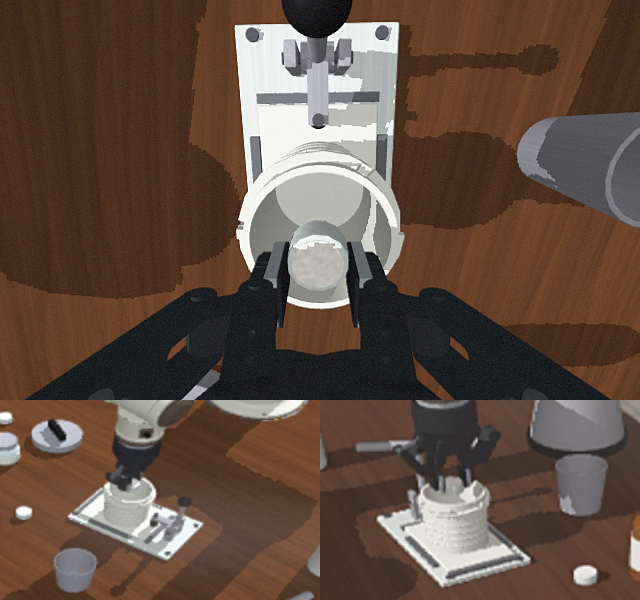

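```bash
python3 pt.py w4 321,225,130 239,215,130 404,215,130 320,308,130 320,145,130 319,262,155
```

```text
321,225,130 [546.1  92.1 130. ]
239,215,130 [503.6  93.2 130. ]
404,215,130 [588. 102. 130.]
320,308,130 [551.   42.1 130. ]
320,145,130 [541.2 133.  130. ]
319,262,155 [545.8  83.9 155. ]
```

Emit:
step_arm(deltas=[2.5, 0, 0.25, 0, 0, 0, 0, 5, 0, 0, 0, 0, 0, 0, 5.5, 0, 0, 0, 0, 0, 0, 5.5, 0, 0, 4, 0, 0, 0, 5.5, 4, -4.7, 0, 0, 0, 0])

```text
clock: 11.22
eef_pos: [586.9, 36.2, 183.6]
tool_rot: [2.092, 2.337, 0.007]
contact_force: [0.8, -0.9, 0.5]
width: 54.9
```

Emit:
step_arm(deltas=[5.5, 4, -4.8, 0, 0, 0, 0, 5.5, 4.05, -4.8, 0, 0, 0, 0, 5.5, 0, 0, -5.7, 0, 0, 0, 5.5, 0, 0, -5.8, 0, 0, 0, 5.5, 0, 0, -5, 0, 0, 0])

```text
clock: 11.85
eef_pos: [664.8, -61.4, 12.1]
tool_rot: [-2.1, -2.335, 0.001]
contact_force: [0.9, -0.3, 0.1]
width: 55.2
```

```bash
python3 snap.py wrist w5; python3 - <<'E'
from h import *; import json
c={k:np.array(v) for k,v in json.load(open("pics/w5.json")).items()}
im=cv2.imread("pics/w5.png"); h=cv2.cvtColor(im,cv2.COLOR_BGR2HSV)
m=((h[...,1]<60)&(h[...,2]>110)).astype(np.uint8); n,l,s,ce=cv2.connectedComponentsWithStats(m)
for i in range(1,n):
    if 500<s[i,4]: print(s[i],ce[i].round(1),"z20",plane(c,ce[i],20).round(1))
E
```

```text
11.9 [659.5 -60.    4.2] [-2.093 -2.327  0.009] [-5.4  0.7 -4.6] [0.02 0.2  0.01] 55.0 q [-0.27  0.63  1.46  0.    1.06 -0.38] cam [657.  11. 155.] [ 0.03 -0.29 -0.96]
[    0     0   237   112 24638] [112.7  54.2] z20 [575.2  21.8  20. ]
[ 295  218   60   71 3284] [323.9 254. ] z20 [667.4 -55.4  20. ]
[ 446  268  194  132 7842] [558.2 326.7] z20 [790.4 -83.2  20. ]
```

View pics/w5.png

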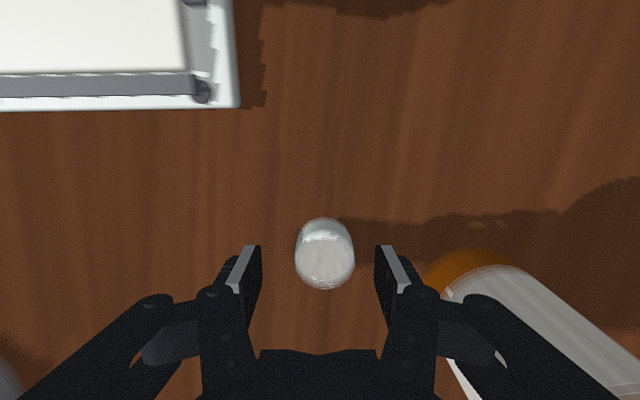

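Emit:
step_arm(deltas=[5.5, 0, 0.2, 0, 0, 0, 0, 5.5, 0, 0, 0, 0, 0, 0, 2.5, 0, 0, 0, 0, 0, 0, 2.5, 0, 0, 0, 0, 0, 0, 2.5, 0, 0, 0, 0, 0, 0])

```text
clock: 12.52
eef_pos: [667.5, -59.8, 17.6]
tool_rot: [2.098, 2.333, 0.003]
contact_force: [-1.9, 0.9, 7.3]
width: 25.8
```

Emit:
step_arm(deltas=[2.5, 0, 0, 0, 0, 0, 0, 2.5, 0, 0, 1, 0, 0, 0, 2.5, 0, 0, 4, 0, 0, 0, 2.5, 0, 0, 5.5, 0, 0, 0, 2.5, 0, 0, 6, 0, 0, 0])

```text
clock: 13.15
eef_pos: [665.2, -59.4, 181.5]
tool_rot: [-2.101, -2.336, 0.0]
contact_force: [1.1, -0.1, -0.7]
width: 26.3
```

Emit:
step_arm(deltas=[2.5, -3, 3.55, 0, 0, 0, 0, 2.5, -3, 3.55, 0, 0, 0, 0, 2.5, -3, 3.55, 0, 0, 0, 0, 2.5, -3, 3.55, 0, 0, 0, 0, 2.5, 0, 0, -1, 0, 0, 0])

```text
clock: 13.78
eef_pos: [544.8, 84.6, 171.0]
tool_rot: [2.096, 2.338, 0.003]
contact_force: [-0.0, -0.4, 0.2]
width: 26.4
```

Emit:
step_arm(deltas=[2.5, 0, 0, -1.5, 0, 0, 0, 2.5, 0, 0, 0, 0, 0, 0, 2.5, 0, 0, 0, 0, 0, 0, 2.5, 0, 0, 0, 0, 0, 0, 2.5, 0, 0, 0, 0, 0, 0])

```text
clock: 14.4
eef_pos: [546.0, 82.4, 154.8]
tool_rot: [2.101, 2.335, 0.001]
contact_force: [0.0, 1.1, 0.2]
width: 26.0
```

```bash
python3 snap.py wrist w6
```

```text
14.45 [545.9  82.4 154.8] [2.101e+00 2.335e+00 1.000e-03] [ 0.1 -0.1 -0.6] [ 0.03 -0.03  0.01] 26.2 q [-0.07  0.17  1.74  0.    1.23 -0.17] cam [538. 155. 297.] [ 0.03 -0.29 -0.96]
```

View pics/w6.png

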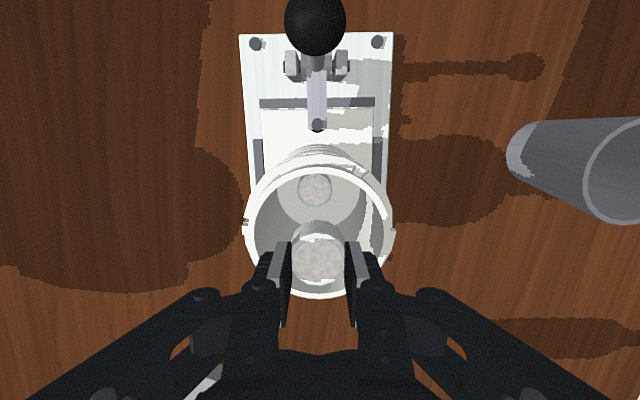

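Emit:
step_arm(deltas=[5, 0, 0, 0, 0, 0, 0, 5, 0, 0, 0, 0, 0, 0, 5, 0, 0, 4, 0, 0, 0, 5, 1.12, -3.7, 0, 0, 0, -0.175, 5, 1.12, -3.7, 0, 0, 0, -0.175])

```text
clock: 15.08
eef_pos: [568.6, 8.0, 195.4]
tool_rot: [2.479, 1.928, 0.002]
contact_force: [0.3, 0.5, -0.5]
width: 49.9
```

Emit:
step_arm(deltas=[5, 1.12, -3.7, 0, 0, 0, -0.175, 5, 1.12, -3.7, 0, 0, 0, -0.175, 5, 1.12, -3.7, 0, 0, 0, -0.175, 5, 1.12, -3.7, 0, 0, 0, -0.175, 5, 1.12, -3.7, 0, 0, 0, -0.175])

```text
clock: 15.7
eef_pos: [624.3, -177.6, 194.5]
tool_rot: [-3.064, -0.695, -0.0]
contact_force: [-0.1, 0.3, 0.7]
width: 49.9
```

Emit:
step_arm(deltas=[5, 1.12, -3.7, 0, 0, 0, -0.175, 5, 0, 0, -5, 0, 0, 0, 5, 0, 0, -5, 0, 0, 0, 5, 0, 0, 0, 0, 0, 0, 5, 0, 0, 0, 0, 0, 0])

```text
clock: 16.32
eef_pos: [636.4, -213.9, 96.8]
tool_rot: [3.11, 0.434, 0.004]
contact_force: [-0.6, -0.6, -0.0]
width: 50.5
```

```bash
python3 snap.py wrist w7; python3 - <<'E'
from h import *; import json
c={k:np.array(v) for k,v in json.load(open("pics/w7.json")).items()}
im=cv2.imread("pics/w7.png"); h=cv2.cvtColor(im,cv2.COLOR_BGR2HSV)
m=((h[...,1]<60)&(h[...,2]>110)).astype(np.uint8); n,l,s,ce=cv2.connectedComponentsWithStats(m)
for i in range(1,n):
    if 300<s[i,4]: print(s[i],ce[i].round(1),"z20",plane(c,ce[i],20).round(1))
print(proj(c,[631.4,-213.5,20]),proj(c,[555.5,-216.5,80]))
E
```

```text
16.375 [ 637.1 -214.3   97.8] [3.108 0.433 0.006] [ 0.4 -0.6  1. ] [-0.03 -0.02  0.01] 50.1 q [-0.5   0.52  1.41  0.    1.2   0.79] cam [ 707. -194.  240.] [-0.27 -0.08 -0.96]
[  86    0  108   28 1879] [147.2  10.2] z20 [732.6 -77.8  20. ]
[ 524    0  116   43 1143] [584.8  18.6] z20 [ 802.6 -340.3   20. ]
[  380    91   133   123 12701] [446.1 150.6] z20 [ 702.7 -288.7   20. ]
[   0  142   44  158 3729] [ 18.3 230.7] z20 [559.6  -3.3  20. ]
[ 297  190   40   43 1346] [316.2 211.4] z20 [ 635.1 -213.7   20. ]
[ 254  264   82   75 3370] [299.1 294. ] z20 [ 564.2 -219.5   20. ]
[ 256  325   76   31 1599] [292.6 340. ] z20 [ 520.  -225.6   20. ]
[ 544  333   96   67 3902] [606.  361.2] z20 [ 572.  -491.3   20. ]
[[314.57903644 215.79774801]] [[285.6201418  359.68479786]]
```

Emit:
step_arm(deltas=[5, 0, 0, -5, 0, 0, 0, 5, 0, 0, -3.7, 0, 0, 0, 5, 0, 0, 0, 0, 0, 0, 5, 0, 0, 0, 0, 0, 0, 2.5, 0, 0, 0, 0, 0, 0])

```text
clock: 17.0
eef_pos: [637.4, -214.5, 10.9]
tool_rot: [3.108, 0.433, 0.007]
contact_force: [-0.4, 1.6, 1.5]
width: 33.1
```

Emit:
step_arm(deltas=[2.5, 0, 0, 0, 0, 0, 0, 2.5, 0, 0, 0, 0, 0, 0, 2.5, 0, 0, 1, 0, 0, 0, 2.5, 0, 0, 4, 0, 0, 0, 2.5, 0, 0, 5.5, 0, 0, 0])

```text
clock: 17.62
eef_pos: [634.1, -212.8, 112.9]
tool_rot: [-3.11, -0.433, 0.004]
contact_force: [1.8, 0.5, 0.0]
width: 27.8
```

Emit:
step_arm(deltas=[2.5, 0, 0, 6, 0, 0, 0, 2.5, -1.12, 3.7, 0.5, 0, 0, 0.175, 2.5, -1.12, 3.7, 0, 0, 0, 0.175, 2.5, -1.12, 3.7, 0, 0, 0, 0.175, 2.5, -1.12, 3.7, 0, 0, 0, 0.175])

```text
clock: 18.25
eef_pos: [590.1, -64.3, 178.7]
tool_rot: [2.769, 1.481, 0.002]
contact_force: [0.6, -0.3, -0.2]
width: 28.0
```

Emit:
step_arm(deltas=[2.5, -1.12, 3.7, 0, 0, 0, 0.175, 2.5, -1.12, 3.7, 0, 0, 0, 0.175, 2.5, -1.12, 3.7, 0, 0, 0, 0.175, 2.5, -1.12, 3.7, 0, 0, 0, 0.175, 2.5, 0, 0, -2, 0, 0, 0])

```text
clock: 18.88
eef_pos: [546.4, 84.9, 160.1]
tool_rot: [2.093, 2.338, 0.006]
contact_force: [0.2, 0.1, -0.0]
width: 27.7
```

Emit:
step_arm(deltas=[2.5, 0, 0, -0.7, 0, 0, 0, 2.5, 0, 0, 0, 0, 0, 0, 2.5, 0, 0, 0, 0, 0, 0, 2.5, 0, 0, 0, 0, 0, 0, 2.5, 0, 0, 0, 0, 0, 0])

```text
clock: 19.5
eef_pos: [545.9, 82.4, 150.9]
tool_rot: [2.101, 2.335, 0.001]
contact_force: [-0.2, 0.2, -0.2]
width: 27.6
```

```bash
python3 snap.py wrist w8
```

```text
19.55 [545.8  82.4 150.8] [2.101 2.336 0.   ] [-0.9 -0.3 -0.3] [ 0.03 -0.05  0.  ] 28.1 q [-0.07  0.17  1.74  0.    1.22 -0.17] cam [538. 155. 294.] [ 0.03 -0.29 -0.96]
```

View pics/w8.png

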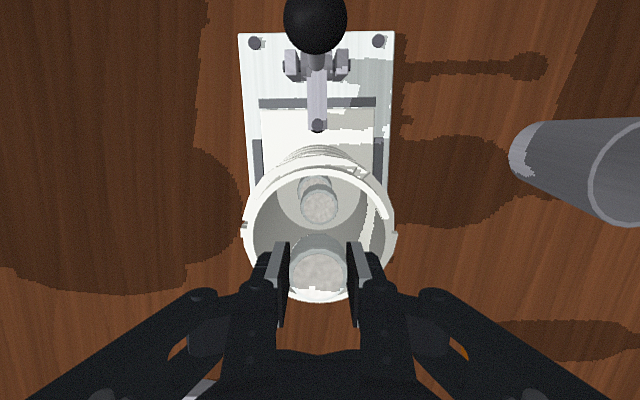

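Emit:
step_arm(deltas=[2.5, 0, -0.8, 0, 0, 0, 0, 5, 0, 0, 0, 0, 0, 0, 5, 0, 0, 0, 0, 0, 0, 5, 0, 0, 4.5, 0, 0, 0, 5, -1.3, -5.6, 0, 0, 0, 0])

```text
clock: 20.18
eef_pos: [535.5, 19.8, 199.7]
tool_rot: [2.09, 2.337, 0.008]
contact_force: [0.2, -1.3, 0.5]
width: 49.8
```

Emit:
step_arm(deltas=[5, -1.3, -5.6, 0, 0, 0, 0, 5, -1.3, -5.6, 0, 0, 0, 0, 5, -1.3, -5.6, 0, 0, 0, 0, 5, -1.3, -5.6, 0, 0, 0, 0, 5, -1.3, -5.6, 0, 0, 0, 0])

```text
clock: 20.8
eef_pos: [467.1, -263.1, 195.7]
tool_rot: [2.1, 2.336, 0.0]
contact_force: [1.4, 0.4, -0.5]
width: 50.0
```

Emit:
step_arm(deltas=[5, -1.2, -5.4, 0, 0, 0, 0, 5, 0, 0, -5, 0, 0, 0, 5, 0, 0, -5, 0, 0, 0, 5, 0, 0, 0, 0, 0, 0, 5, 0, 0, 0, 0, 0, 0])

```text
clock: 21.42
eef_pos: [456.6, -316.2, 97.5]
tool_rot: [2.098, 2.334, -0.0]
contact_force: [-0.2, 0.1, 0.3]
width: 50.2
```

```bash
python3 snap.py wrist w9; python3 - <<'E'
from h import *; import json
c={k:np.array(v) for k,v in json.load(open("pics/w9.json")).items()}
im=cv2.imread("pics/w9.png"); h=cv2.cvtColor(im,cv2.COLOR_BGR2HSV)
m=((h[...,1]<60)&(h[...,2]>110)).astype(np.uint8); n,l,s,ce=cv2.connectedComponentsWithStats(m)
for i in range(1,n):
    if 300<s[i,4]: print(s[i],ce[i].round(1),"z20",plane(c,ce[i],20).round(1))
E
```

```text
21.475 [ 457.1 -316.7   98.3] [ 2.097e+00  2.333e+00 -1.000e-03] [-0.6  0.3  0.2] [-0.01 -0.07 -0.  ] 50.0 q [-0.82  0.25  1.77  0.    1.12 -0.93] cam [ 449. -243.  240.] [ 0.03 -0.29 -0.96]
[  222     0   166   144 16780] [304.4  67.2] z20 [ 438.2 -221.2   20. ]
[  430    16   173   120 16095] [518.6  77.8] z20 [ 578.3 -212.7   20. ]
[ 577  145   63  114 5235] [613.1 200.9] z20 [ 671.9 -287.6   20. ]
[ 295  186   40   44 1404] [314.4 207.5] z20 [ 454.5 -315.8   20. ]
[232 244  29  48 525] [246.  266.6] z20 [ 406.4 -369.7   20. ]
[375 244  29  48 516] [389.2 266.6] z20 [ 517.7 -358.    20. ]
[616 350  24  50 630] [631.3 382.4] z20 [ 751.8 -449.    20. ]
```

View pics/w9.png

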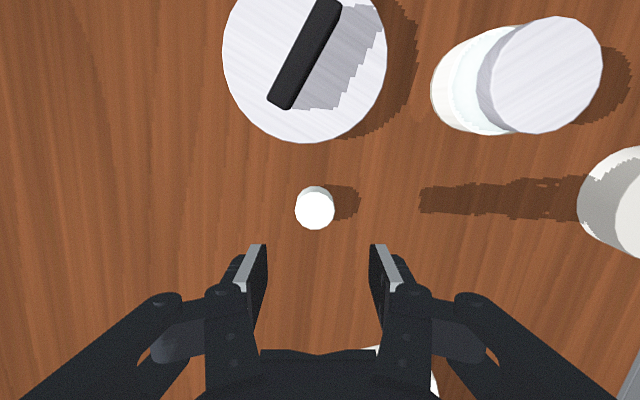

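Emit:
step_arm(deltas=[5, -0.2, 0, -5, 0, 0, 0, 5, 0, 0, -3.8, 0, 0, 0, 5, 0, 0, 0, 0, 0, 0, 5, 0, 0, 0, 0, 0, 0, 2.5, 0, 0, 0, 0, 0, 0])

```text
clock: 22.1
eef_pos: [455.3, -317.1, 10.3]
tool_rot: [2.097, 2.332, -0.001]
contact_force: [0.5, 0.4, 0.2]
width: 33.1
```

Emit:
step_arm(deltas=[2.5, 0, 0, 0, 0, 0, 0, 2.5, 0, 0, 0, 0, 0, 0, 2.5, 0, 0, 1, 0, 0, 0, 2.5, 0, 0, 4, 0, 0, 0, 2.5, 0, 0, 5.5, 0, 0, 0])

```text
clock: 22.72
eef_pos: [452.8, -314.6, 113.3]
tool_rot: [-2.099, -2.334, -0.0]
contact_force: [0.1, -0.7, -0.7]
width: 27.9
```

Emit:
step_arm(deltas=[2.5, 0, 0, 6, 0, 0, 0, 2.5, 1.3, 5.6, 0.7, 0, 0, 0, 2.5, 1.3, 5.7, 0, 0, 0, 0, 2.5, 1.3, 5.7, 0, 0, 0, 0, 2.5, 1.3, 5.7, 0, 0, 0, 0])

```text
clock: 23.35
eef_pos: [506.0, -86.7, 180.8]
tool_rot: [2.1, 2.334, 0.001]
contact_force: [1.3, -0.4, -1.1]
width: 27.6
```

Emit:
step_arm(deltas=[2.5, 1.3, 5.7, 0, 0, 0, 0, 2.5, 1.3, 5.7, 0, 0, 0, 0, 2.5, 1.4, 5.7, 0, 0, 0, 0, 2.5, 0, 0, -1, 0, 0, 0, 2.5, 0, 0, -2, 0, 0, 0])

```text
clock: 23.98
eef_pos: [546.4, 82.7, 150.7]
tool_rot: [2.097, 2.335, 0.002]
contact_force: [-0.4, -0.9, -0.6]
width: 27.8
```

Emit:
step_arm(deltas=[2.5, 0, 0, 0, 0, 0, 0, 2.5, 0, 0, 0, 0, 0, 0, 2.5, 0, 0, 0, 0, 0, 0, 2.5, 0, 0, 0, 0, 0, 0, 2.5, 0, 0, 0, 0, 0, 0])

```text
clock: 24.6
eef_pos: [545.8, 82.5, 149.8]
tool_rot: [2.101, 2.336, 0.0]
contact_force: [0.0, -0.2, -0.6]
width: 27.9
```

Emit:
step_arm(deltas=[5, 0, 0, 0, 0, 0, 0, 5, 0, 0, 0, 0, 0, 0, 5, 0, 0, 5, 0, 0, 0, 5, 0.3, -4, 2, 0, 0, 0, 5, 0.3, -4, 0, 0, 0, 0])

```text
clock: 25.22
eef_pos: [553.1, 1.7, 222.3]
tool_rot: [2.096, 2.334, 0.004]
contact_force: [0.1, -0.6, 0.1]
width: 50.1
```

Emit:
step_arm(deltas=[5, 0, 0, 0, 0, 0, 0, 5, 0, 0, 0, 0, 0, 0, 5, 0, 0, 0, 0, 0, 0, 5, 0, 0, 0, 0, 0, 0, 5, 0, 0, 0, 0, 0, 0])

```text
clock: 25.85
eef_pos: [551.5, 3.1, 219.4]
tool_rot: [-2.1, -2.337, 0.0]
contact_force: [-0.2, 0.1, -0.1]
width: 50.1
```

```bash
python3 snap.py wrist w10; python3 snap.py side d10; python3 - <<'E'
from h import *
a=cv2.imread("pics/w10.png"); b=cv2.imread("pics/d10.png")[100:350,240:540]
cv2.imwrite("pics/w10v.png",np.vstack([a,cv2.resize(b,(240,200))] if 0 else [a,cv2.resize(cv2.imread("pics/d10.png")[190:330,180:404],(640,200))]))
E
```

```text
25.9 [551.6   3.  219.4] [-2.1   -2.337  0.   ] [0.4 0.2 0.3] [ 0.03 -0.04  0.03] 50.1 q [-0.21  0.11  1.68  0.    1.36 -0.32] cam [544.  76. 362.] [ 0.03 -0.29 -0.96]
25.95 [551.6   2.8 219.5] [-2.1   -2.336 -0.   ] [-0.2  0.2  0.9] [-0.01  0.02  0.01] 50.4 q [-0.21  0.11  1.68  0.    1.36 -0.32] cam [ 236. -993.  936.] [ 0.28  0.72 -0.64]
```

View pics/w10v.png

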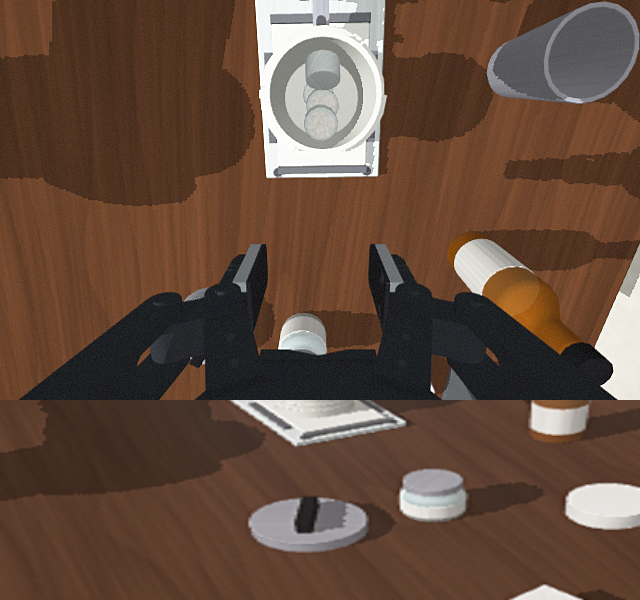

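Emit:
step_arm(deltas=[5, -2.1, -5.4, 0, 0, 0, 0, 5, -2.1, -5.4, 0, 0, 0, 0, 5, -2.1, -5.4, 0, 0, 0, 0, 5, -2.1, -5.4, 0, 0, 0, 0, 5, -2.2, -5.7, 0, 0, 0, 0])

```text
clock: 26.58
eef_pos: [444.8, -272.0, 219.8]
tool_rot: [2.1, 2.336, 0.0]
contact_force: [1.1, -0.3, 0.4]
width: 49.6
```

Emit:
step_arm(deltas=[5, 0, 0, 0, 0, 0, 0, 5, 0, 0, 0, 0, 0, 0, 5, 0, 0, 0, 0, 0, 0, 5, 0, 0, 0, 0, 0, 0, 5, 0, 0, 0, 0, 0, 0])

```text
clock: 27.2
eef_pos: [446.0, -269.8, 219.6]
tool_rot: [2.099, 2.337, -0.0]
contact_force: [0.2, -0.2, -0.7]
width: 50.2
```

```bash
python3 pt.py w10 262,90,130 385,90,130 323,27,130 323,152,130; python3 snap.py wrist w11; python3 - <<'E'
from h import *; import json
c={k:np.array(v) for k,v in json.load(open("pics/w11.json")).items()}
im=cv2.imread("pics/w11.png"); h=cv2.cvtColor(im,cv2.COLOR_BGR2HSV)
m=((h[...,1]<60)&(h[...,2]>90)).astype(np.uint8); cs,_=cv2.findContours(m,0,2)
for k in cs:
    if 2000<cv2.contourArea(k):
        (u,v),ax,_a=cv2.fitEllipse(cv2.convexHull(k)); print("ell",(round(u),round(v)),np.round(ax),plane(c,(u,v),24).round(1))
d=(h[...,2]<60).astype(np.uint8); d[230:]=0
for k in cv2.findContours(d,0,2)[0]:
    if 150<cv2.contourArea(k)<3000:
        r=cv2.minAreaRect(k); b=cv2.boxPoints(r); e=sorted([((b[i]+b[(i+1)%4])/2,np.linalg.norm(b[i]-b[(i+1)%4])) for i in range(4)],key=lambda t:t[1])[:2]
        P=[plane(c,q[0],51) for q in e]; D=P[1]-P[0]
        print("dark",np.round(r[0]),np.round(r[1]),P,"mid",(P[0]+P[1])/2,np.linalg.norm(D),np.degrees(np.arctan2(D[1],D[0])))
E
```

```text
262,90,130 [504.3  81.7 130. ]
385,90,130 [589.6  90.8 130. ]
323,27,130 [542.2 125.3 130. ]
323,152,130 [551.4  43.3 130. ]
27.25 [ 445.9 -269.9  219.5] [-2.099 -2.337  0.   ] [-0.1  0.8 -0.3] [-0.03  0.06  0.02] 49.9 q [-0.78  0.03  1.76 -0.    1.35 -0.88] cam [ 438. -197.  362.] [ 0.03 -0.29 -0.96]
ell (346, 335) [72. 82.] [ 505.3 -475.9   24. ]
ell (617, 287) [183. 298.] [ 825.6 -369.6   24. ]
ell (435, 142) [65. 84.] [ 566.3 -220.6   24. ]
ell (315, 123) [100. 102.] [ 437.7 -214.8   24. ]
dark [315. 126.] [14. 66.] [array([ 450.92948917, -188.75036138,   51.        ]), array([ 424.7365976, -245.3561685,   51.       ])] mid [ 437.83304338 -217.05326494   51.        ] 62.372148984045836 -114.83113486749058
```

View pics/w11.png

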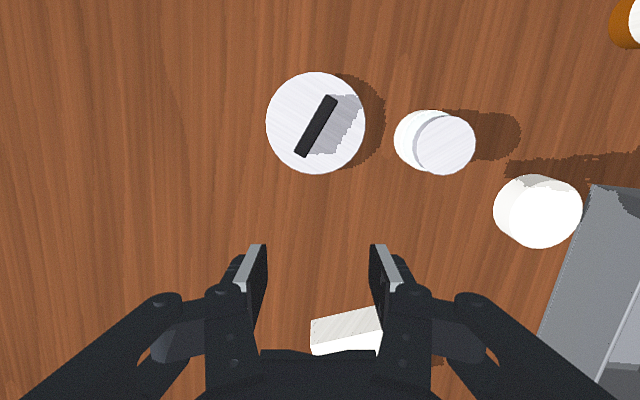

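Emit:
step_arm(deltas=[5, -0.2, 1.34, -3, 0, 0, -0.18, 5, -0.2, 1.34, -3, 0, 0, -0.18, 5, -0.2, 1.34, -3, 0, 0, -0.18, 5, -0.2, 1.34, -3, 0, 0, 0, 5, 0, 0, -3, 0, 0, 0])

```text
clock: 27.88
eef_pos: [437.5, -215.8, 68.6]
tool_rot: [-2.646, -1.693, -0.0]
contact_force: [0.6, -0.7, -0.0]
width: 49.8
```

Emit:
step_arm(deltas=[5, 0, 0, -4, 0, 0, 0, 5, 0, 0, 0, 0, 0, 0, 5, 0, 0, 0, 0, 0, 0, 1, 0, 0, 0, 0, 0, 0, 1, 0, 0, 0, 0, 0, 0], squeeze=80)

```text
clock: 28.5
eef_pos: [438.4, -217.5, 30.8]
tool_rot: [2.646, 1.69, 0.001]
contact_force: [0.6, -1.2, 0.7]
width: 14.2
```

Emit:
step_arm(deltas=[1, 0, 0, 0, 0, 0, 0, 1, 0, 0, 0, 0, 0, 0, 1, 0, 0, 0, 0, 0, 0, 1, 0, 0, 0.5, 0, 0, 0, 1, 0, 0, 2.5, 0, 0, 0])

```text
clock: 29.12
eef_pos: [436.1, -215.5, 58.4]
tool_rot: [-2.644, -1.689, 0.002]
contact_force: [0.2, -0.4, -2.2]
width: 12.3
```

Emit:
step_arm(deltas=[1, 0, 0, 4, 0, 0, 0, 1, 0, 0, 4.5, 0, 0, 0, 1, 0, 0, 5, 0, 0, 0, 1, 0, 0, 0, 0, 0, 0, 1, 0, 0, 0, 0, 0, 0])

```text
clock: 29.75
eef_pos: [437.0, -216.4, 193.7]
tool_rot: [-2.646, -1.69, 0.001]
contact_force: [-0.6, 0.0, -1.6]
width: 12.2
```

```bash
python3 snap.py wrist w12
```

```text
29.8 [ 436.6 -216.   192.8] [-2.645e+00 -1.689e+00  1.000e-03] [ 0.1  0.1 -2.3] [0.04 0.01 0.01] 12.3 q [-0.71 -0.04  1.88  0.    1.3  -0.27] cam [ 468. -150.  336.] [-0.12 -0.26 -0.96]
```

View pics/w12.png

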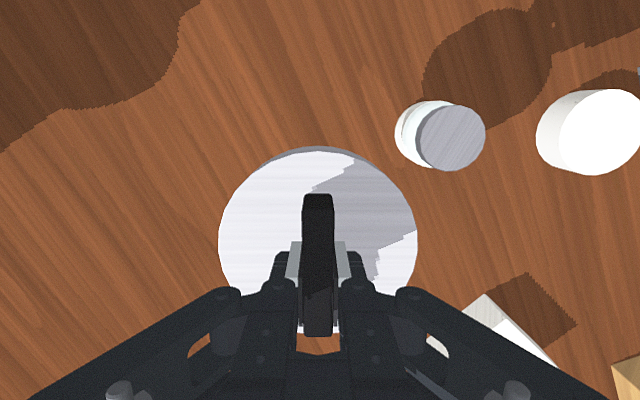

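```bash
python3 pt.py w12 218,243,188 417,243,188 317,148,188 318,194,214 318,337,214; python3 - <<'E'
from h import *; import json
c={k:np.array(v) for k,v in json.load(open("pics/w12.json")).items()}
im=cv2.imread("pics/w12.png"); h=cv2.cvtColor(im,cv2.COLOR_BGR2HSV)
m=((h[...,1]<50)&(h[...,2]>90)).astype(np.uint8)[:, 200:440]; m[285:]=0
k=max(cv2.findContours(m,0,2)[0],key=cv2.contourArea); p=cv2.convexHull(k)[:,0]+[200,0]; p=p[p[:,1]<280]
P=np.array([plane(c,q,188) for q in p]); A=np.c_[2*P[:,:2],np.ones(len(P))]; s=np.linalg.lstsq(A,(P[:,:2]**2).sum(1),rcond=None)[0]
print(s[:2],np.sqrt(s[2]+s[0]**2+s[1]**2))
E
```

```text
218,243,188 [ 393.1 -190.1  188. ]
417,243,188 [ 485.8 -233.1  188. ]
317,148,188 [ 459.7 -167.4  188. ]
318,194,214 [ 453.7 -181.4  214. ]
318,337,214 [ 424.6 -244.3  214. ]
[ 438.39187818 -213.75894302] 51.32492357273844
```

Emit:
step_arm(deltas=[1, 1.6, 4.3, 0, 0, 0, 0.097, 1, 1.6, 4.3, 0, 0, 0, 0.097, 1, 1.6, 4.3, 0, 0, 0, 0.097, 1, 1.6, 4.3, 0, 0, 0, 0.097, 1, 1.6, 4.3, 0, 0, 0, 0.097])

```text
clock: 30.42
eef_pos: [516.7, -0.1, 192.3]
tool_rot: [-2.158, -2.278, 0.003]
contact_force: [1.3, 0.0, -1.4]
width: 12.1
```

Emit:
step_arm(deltas=[1, 1.6, 4.2, 0, 0, 0, 0, 1, 1.3, 4, 0, 0, 0, 0, 1, 0, 0, 0, 0, 0, 0, 1, 0, 0, -1.5, 0, 0, 0, 1, 0, 0, -1.5, 0, 0, 0])

```text
clock: 31.05
eef_pos: [545.6, 79.2, 162.3]
tool_rot: [-2.164, -2.275, 0.003]
contact_force: [-1.1, 0.2, -2.4]
width: 12.1
```

Emit:
step_arm(deltas=[1, 0, 0, 0, 0, 0, 0, 1, 0, 0, 0, 0, 0, 0, 1, 0, 0, 0, 0, 0, 0, 1, 0, 0, 0, 0, 0, 0, 1, 0, 0, 0, 0, 0, 0])

```text
clock: 31.68
eef_pos: [546.8, 80.2, 164.8]
tool_rot: [2.164, 2.277, 0.0]
contact_force: [0.4, 1.2, -1.7]
width: 11.7
```

```bash
python3 snap.py wrist w13
```

```text
31.725 [546.7  80.2 164.7] [2.164 2.277 0.   ] [ 0.5  0.7 -1.7] [0.06 0.02 0.01] 12.6 q [-0.07  0.16  1.73  0.    1.25 -0.12] cam [543. 153. 307.] [ 0.02 -0.29 -0.96]
```

Emit:
step_arm(deltas=[1, -0.05, 0.05, -0.4, 0, 0, 0, 1, 0, 0, -0.4, 0, 0, 0, 1, 0, 0, -0.3, 0, 0, 0, 1, 0, 0, -0.2, 0, 0, 0, 1, 0, 0, 0, 0, 0, 0])

```text
clock: 32.35
eef_pos: [545.9, 80.9, 151.2]
tool_rot: [-2.164, -2.277, 0.0]
contact_force: [-0.1, 1.1, -2.6]
width: 12.3
```

Emit:
step_arm(deltas=[1, 0, 0, -0.2, 0, 0, 0, 1, 0, 0, -0.2, 0, 0, 0, 1, 0, 0, -0.2, 0, 0, 0, 1, 0, 0, 0, 0, 0, 0, 1, 0, 0, 0, 0, 0, 0])

```text
clock: 32.98
eef_pos: [546.5, 80.8, 149.8]
tool_rot: [2.163, 2.277, 0.001]
contact_force: [-12.1, 1.5, 22.2]
width: 12.0
```

Emit:
step_arm(deltas=[1, -0.1, 0, 0.15, 0, 0, 0, 1, 0, 0, 0, 0, 0, 0.08, 1, 0, 0, 0, 0, 0, 0.08, 1, 0, 0, 0, 0, 0, 0.08, 1, 0, 0, 0, 0, 0, 0])

```text
clock: 33.6
eef_pos: [547.4, 81.2, 150.9]
tool_rot: [1.873, 2.517, 0.006]
contact_force: [-2.8, 3.8, 13.5]
width: 12.5
```

```bash
cat > st.py <<'E'
from rig import *; from h import *
s=state(); r=R.from_rotvec(s["tool_rot"]).as_matrix(); y=r[:,1]; a=np.degrees(np.arctan2(y[1],y[0]))
print(round(s["clock"],1),s["eef_pos"].round(1),"yaw",a.round(1),"tilt",np.degrees(np.arccos(-r[2,2])).round(2),s["contact_force"].round(1),s["ft_torque"].round(2),round(s["width"],1),s["joint_positions"][5].round(2))
E
python3 st.py
```

```text
33.6 [547.4  81.2 150.9] yaw 16.7 tilt 0.33 [-2.8  3.8 13.5] [ 0.58  0.76 -0.02] 12.5 -0.36
```

Emit:
step_arm(deltas=[1, 0, 0, 0, 0, 0, 0.08, 1, 0, 0, 0, 0, 0, 0.08, 1, 0, 0, 0, 0, 0, 0.08, 1, 0, 0, 0, 0, 0, 0.08, 1, 0, 0, 0, 0, 0, 0])

```text
clock: 34.22
eef_pos: [548.2, 81.5, 152.2]
tool_rot: [1.447, 2.781, 0.008]
contact_force: [-2.7, 5.0, 18.6]
width: 12.1
```

```bash
python3 st.py
```

```text
34.2 [548.2  81.5 152.2] yaw 35.0 tilt 0.46 [-2.7  5.  18.6] [ 0.92  0.86 -0.11] 12.1 -0.68
```

Emit:
step_arm(deltas=[1, 0, 0, 0, 0, 0, 0.08, 1, 0, 0, 0, 0, 0, 0.08, 1, 0, 0, 0, 0, 0, 0.08, 1, 0, 0, 0, 0, 0, 0.08, 1, 0, 0, 0, 0, 0, 0])

```text
clock: 34.85
eef_pos: [545.5, 80.8, 147.3]
tool_rot: [0.989, 2.981, 0.001]
contact_force: [-0.2, 1.4, -1.2]
width: 12.1
```

```bash
python3 st.py
```

```text
34.9 [545.5  80.8 147.3] yaw 53.3 tilt 0.06 [-0.2  1.4 -1.2] [ 0.38 -0.17  0.  ] 12.1 -1.0
```

Emit:
step_arm(deltas=[1, 0, 0, -0.15, 0, 0, 0.05, 1, 0, 0, -0.15, 0, 0, 0.05, 1, 0, 0, 0, 0, 0, 0, 1, 0, 0, 0, 0, 0, 0, 1, 0, 0, 0, 0, 0, 0])

```text
clock: 35.48
eef_pos: [546.1, 80.9, 145.2]
tool_rot: [0.839, 3.025, 0.002]
contact_force: [1.5, 3.8, 6.3]
width: 12.5
```

```bash
python3 st.py
```

```text
35.5 [546.1  80.9 145.2] yaw 59.0 tilt 0.15 [1.5 3.8 6.3] [ 0.67 -0.03 -0.1 ] 12.5 -1.1
```

Emit:
step_arm(deltas=[1, 0, 0, 0, 0, 0, -0.1, 1, 0, 0, -0.05, 0, 0, -0.1, 1, 0, 0, -0.05, 0, 0, -0.1, 1, 0, 0, -0.05, 0, 0, -0.1, 1, 0, 0, -0.05, 0, 0, -0.1], squeeze=120)

```text
clock: 36.1
eef_pos: [545.5, 80.7, 143.0]
tool_rot: [1.565, 2.723, 0.0]
contact_force: [-0.4, 2.5, 6.0]
width: 11.9
```

```bash
python3 st.py
```

```text
36.1 [545.5  80.7 143. ] yaw 30.2 tilt 0.05 [-0.4  2.5  6. ] [0.55 0.35 0.2 ] 11.9 -0.6
```

Emit:
step_arm(deltas=[1, 0, 0, -0.05, 0, 0, -0.1, 1, 0, 0, -0.05, 0, 0, -0.1, 1, 0, 0, -0.05, 0, 0, -0.1, 1, 0, 0, -0.05, 0, 0, -0.1, 1, 0, 0, 0, 0, 0, 0])

```text
clock: 36.72
eef_pos: [545.7, 80.6, 141.2]
tool_rot: [2.073, 2.359, 0.001]
contact_force: [-1.0, 1.6, 6.6]
width: 12.1
```

```bash
python3 st.py
```

```text
36.7 [545.7  80.6 141.2] yaw 7.4 tilt 0.09 [-1.   1.6  6.6] [ 0.36  0.19 -0.2 ] 12.1 -0.2
```

Emit:
step_arm(deltas=[1, 0, 0, -0.05, 0, 0, -0.08, 1, 0, 0, -0.05, 0, 0, -0.08, 1, 0, 0, -0.05, 0, 0, -0.08, 1, 0, 0, 0, 0, 0, -0.08, 1, 0, 0, 0, 0, 0, 0])

```text
clock: 37.35
eef_pos: [546.4, 80.9, 141.1]
tool_rot: [2.418, 2.002, 0.004]
contact_force: [-1.7, 4.1, 13.3]
width: 12.0
```

```bash
python3 st.py
```

```text
37.4 [546.4  80.9 141.1] yaw -10.7 tilt 0.2 [-1.7  4.1 13.3] [0.58 0.48 0.97] 12.0 0.12
```

Emit:
step_arm(deltas=[1, 0, 0, 0, 0, 0, -0.06, 1, 0, 0, 0, 0, 0, -0.06, 1, 0, 0, 0, 0, 0, -0.05, 1, 0, 0, 0, 0, 0, 0, 1, 0, 0, 0, 0, 0, 0])

```text
clock: 37.98
eef_pos: [545.9, 81.1, 141.1]
tool_rot: [2.573, 1.797, 0.001]
contact_force: [-4.1, 4.1, 14.0]
width: 12.0
```

```bash
python3 st.py
```

```text
38.0 [545.9  81.1 141.1] yaw -20.1 tilt 0.16 [-4.1  4.1 14. ] [0.58 0.73 2.97] 12.0 0.28
```

Emit:
step_arm(deltas=[1, 0, 0, 0, 0, 0, -0.04, 1, 0, 0, 0, 0, 0, -0.04, 1, 0, 0, 0, 0, 0, 0, 1, 0, 0, 0, 0, 0, 0, 1, 0, 0, 0, 0, 0, 0])

```text
clock: 38.6
eef_pos: [546.0, 81.2, 141.2]
tool_rot: [2.64, 1.697, 0.001]
contact_force: [-3.2, 4.3, 14.8]
width: 12.0
```

```bash
python3 st.py; python3 snap.py wrist w14; python3 - <<'E'
from h import *; import json
c={k:np.array(v) for k,v in json.load(open("pics/w14.json")).items()}
im=cv2.imread("pics/w14.png"); h=cv2.cvtColor(im,cv2.COLOR_BGR2HSV)
cv2.imwrite("pics/x.png",im)
# bar's free front part: dark between cols 285..350, rows above pads
d=(h[...,2]<60)
for r in range(185,250,6):
    k=np.where(d[r,270:370])[0]+270
    print(r,(k.min(),k.max()) if len(k) else None,end=" ")
E
```

```text
38.6 [546.   81.2 141.2] yaw -24.5 tilt 0.2 [-3.2  4.3 14.8] [0.76 0.69 4.08] 12.0 0.36
38.65 [546.   81.2 141.2] [2.640e+00 1.697e+00 1.000e-03] [-3.   4.5 13.4] [0.74 0.7  4.08] 12.0 q [-0.07  0.18  1.75 -0.    1.2   0.36] cam [576. 148. 284.] [-0.12 -0.26 -0.96]
185 None 191 None 197 (np.int64(296), np.int64(322)) 203 (np.int64(294), np.int64(323)) 209 (np.int64(293), np.int64(323)) 215 (np.int64(292), np.int64(324)) 221 (np.int64(292), np.int64(325)) 227 (np.int64(294), np.int64(326)) 233 (np.int64(295), np.int64(327)) 239 (np.int64(296), np.int64(328)) 245 (np.int64(297), np.int64(333))
```

Emit:
step_arm(deltas=[1, 0, 0, 0.1, 0, 0, 0.05, 5, 0, 0, 0, 0, 0, 0, 5, 0, 0, 0, 0, 0, 0, 5, 0, 0, 4, 0, 0, 0, 5, -1, -3, 4, 0, 0, 0.16])

```text
clock: 39.28
eef_pos: [534.5, 51.0, 219.4]
tool_rot: [-2.455, -1.957, 0.002]
contact_force: [0.1, 0.1, 0.0]
width: 49.8
```

Emit:
step_arm(deltas=[5, 0.2, -3, 0, 0, 0, 0.16, 5, 0.2, -3, 0, 0, 0, 0.16, 5, 0, 0, 0, 0, 0, 0, 5, 0, 0, 0, 0, 0, 0, 5, 0, 0, 0, 0, 0, 0])

```text
clock: 39.9
eef_pos: [538.9, -8.5, 219.2]
tool_rot: [-2.118, -2.319, 0.0]
contact_force: [-0.2, -1.1, 0.3]
width: 49.7
```

```bash
python3 st.py; python3 snap.py wrist w15; cat > lid.py <<'E'
import sys; from h import *; import json
t=sys.argv[1]; zl=float(sys.argv[2])
c={k:np.array(v) for k,v in json.load(open(f"pics/{t}.json")).items()}
im=cv2.imread(f"pics/{t}.png"); h=cv2.cvtColor(im,cv2.COLOR_BGR2HSV)
d=(h[...,2]<60).astype(np.uint8); d[240:]=0
for k in cv2.findContours(d,0,2)[0]:
    if 300<cv2.contourArea(k)<6000:
        r=cv2.minAreaRect(k); b=cv2.boxPoints(r); e=sorted([((b[i]+b[(i+1)%4])/2,np.linalg.norm(b[i]-b[(i+1)%4])) for i in range(4)],key=lambda t:t[1])[:2]
        P=[plane(c,q[0],zl+51) for q in e]; D=P[1]-P[0]
        print("dark",np.round(r[0]),np.round(r[1]),"mid",((P[0]+P[1])/2).round(1),np.linalg.norm(D).round(1),"bar",(np.degrees(np.arctan2(D[1],D[0]))%180).round(1))
E
python3 lid.py w15 110
```

```text
39.9 [538.9  -8.5 219.2] yaw 5.2 tilt 0.04 [-0.2 -1.1  0.3] [0.01 0.01 0.05] 49.7 -0.33
39.95 [539.   -8.5 219.3] [-2.118 -2.32   0.   ] [ 0.3 -0.1 -0.1] [-0.02  0.   -0.01] 50.2 q [-0.24  0.07  1.71  0.    1.36 -0.33] cam [532.  64. 362.] [ 0.03 -0.29 -0.96]
dark [344.  75.] [ 23. 112.] mid [546.   81.4 161. ] 62.7 bar 74.0
```

View pics/w15.png

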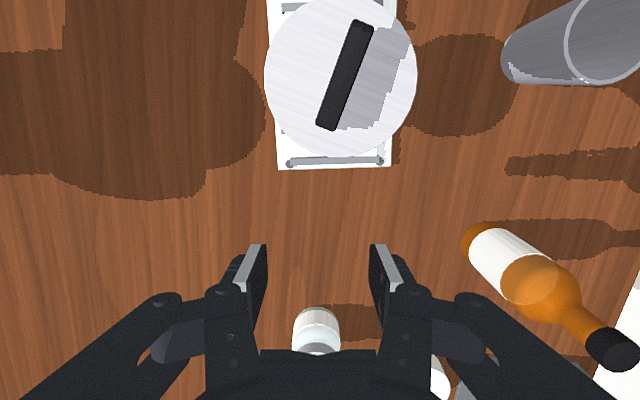

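Emit:
step_arm(deltas=[6, -0.1, 5, 1, 0, 0, 0.015, 6, -0.1, 5, 0, 0, 0, 0, 6, -0.1, 5, 0, 0, 0, 0, 6, -0.2, 4.35, 0, 0, 0, 0, 6, 0, 0, 0, 0, 0, 0], squeeze=40)

```text
clock: 40.58
eef_pos: [533.3, 187.4, 229.4]
tool_rot: [-2.095, -2.34, -0.0]
contact_force: [0.1, -0.1, 0.3]
width: 60.0
```

Emit:
step_arm(deltas=[6, 0, 0, -4.5, 0, 0, 0, 6, 0, 0, -4, 0, 0, 0, 6, 0, 0, 0, 0, 0, 0, 6, 0, 0, 0, 0, 0, 0, 6, 0, 0, 0, 0, 0, 0])

```text
clock: 41.2
eef_pos: [535.7, 184.2, 147.0]
tool_rot: [2.099, 2.334, 0.005]
contact_force: [0.5, -0.2, -0.5]
width: 60.2
```

```bash
python3 st.py
```

```text
41.2 [535.7 184.2 147. ] yaw 6.1 tilt 0.24 [ 0.5 -0.2 -0.5] [ 0.   -0.03  0.01] 60.2 0.01
```

Emit:
step_arm(deltas=[1.5, 0, 0, 0, 0, 0, 0, 1.5, 0, 0, 0, 0, 0, 0, 1.5, 0, 0, 0, 0, 0, 0, 1.5, 0, 0, 0, 0, 0, 0, 1.5, 0, 0, 0, 0, 0, 0])

```text
clock: 41.82
eef_pos: [534.1, 184.2, 145.4]
tool_rot: [2.1, 2.336, -0.0]
contact_force: [-3.0, -1.0, 5.8]
width: 21.8
```

Emit:
step_arm(deltas=[1.5, -0.14, 1.23, -0.11, 0, 0, 0, 1.5, -0.13, 1.2, -0.25, 0, 0, 0, 1.5, -0.13, 1.16, -0.38, 0, 0, 0, 1.5, -0.12, 1.12, -0.5, 0, 0, 0, 1.5, -0.12, 1.07, -0.64, 0, 0, 0])

```text
clock: 42.45
eef_pos: [527.1, 242.5, 126.5]
tool_rot: [-2.1, -2.336, 0.002]
contact_force: [-4.1, 0.6, 5.3]
width: 21.5
```

Emit:
step_arm(deltas=[1.5, -0.11, 0.98, -0.74, 0, 0, 0, 1.5, -0.1, 0.89, -0.84, 0, 0, 0, 1.5, -0.09, 0.8, -0.94, 0, 0, 0, 1.5, -0.08, 0.71, -1.04, 0, 0, 0, 1.5, -0.06, 0.57, -1.08, 0, 0, 0])

```text
clock: 43.08
eef_pos: [522.1, 282.4, 78.0]
tool_rot: [-2.099, -2.335, 0.001]
contact_force: [-3.7, 2.8, -2.2]
width: 21.8
```

Emit:
step_arm(deltas=[1.5, 0, 0, 0, 0, 0, 0, 1.5, 0, 0, 0, 0, 0, 0, 1.5, 0, 0, 0, 0, 0, 0, 1.5, 0, 0, 0, 0, 0, 0, 1.5, 0, 0, 0, 0, 0, 0])

```text
clock: 43.7
eef_pos: [522.1, 282.2, 78.1]
tool_rot: [-2.099, -2.334, 0.001]
contact_force: [-2.4, 5.4, -2.7]
width: 21.7
```

```bash
python3 st.py
```

```text
43.7 [522.1 282.2  78.1] yaw 6.1 tilt 0.15 [-2.4  5.4 -2.7] [0.65 0.43 0.04] 21.7 0.18
```

Emit:
step_arm(deltas=[6, 0, 0, 0, 0, 0, 0, 6, 0, 0, 0, 0, 0, 0, 6, 0, 0, 5, 0, 0, 0, 6, 0, 0, 6, 0, 0, 0, 6, 0, 0, 6, 0, 0, 0])

```text
clock: 44.32
eef_pos: [523.5, 281.1, 251.4]
tool_rot: [2.101, 2.335, 0.001]
contact_force: [0.9, -0.5, -0.7]
width: 59.5
```

Emit:
step_arm(deltas=[6, 0, -5, 4, 0, 0, 0, 6, 0, -6, 0, 0, 0, 0, 6, 0, -4, 0, 0, 0, 0, 6, 0, 0, 0, 0, 0, 0, 6, 0, 0, 0, 0, 0, 0])

```text
clock: 44.95
eef_pos: [523.5, 132.9, 288.5]
tool_rot: [2.101, 2.336, 0.001]
contact_force: [-0.5, -0.7, 0.1]
width: 60.1
```

```bash
python3 st.py; python3 snap.py wrist w16; python3 snap.py scene s16; python3 snap.py side d16; python3 - <<'E'
from h import *
a=cv2.imread("pics/s16.png")[150:290,220:460]; b=cv2.imread("pics/d16.png")[110:310,200:420]
cv2.imwrite("pics/w16v.png",np.vstack([cv2.imread("pics/w16.png"),np.hstack([cv2.resize(a,(360,200)),cv2.resize(b,(280,200))])]))
E
python3 pt.py w16 315,177,97; python3 lid.py w16 110
```

```text
45.0 [523.5 132.9 288.5] yaw 6.1 tilt 0.04 [-0.5 -0.7  0.1] [ 0.   -0.01 -0.  ] 60.1 -0.08
45.0 [523.4 133.4 288.4] [-2.100e+00 -2.337e+00 -1.000e-03] [-0.5 -0.5 -0.5] [-0.04  0.03  0.03] 60.3 q [ 0.03  0.03  1.62  0.    1.49 -0.08] cam [516. 206. 431.] [ 0.03 -0.29 -0.96]
45.05 [523.3 133.6 288.3] [-2.099 -2.337 -0.   ] [-0.   0.   0.4] [-0.05 -0.01 -0.04] 60.2 q [ 0.03  0.03  1.62  0.    1.49 -0.08] cam [1258.  545. 1294.] [-0.45 -0.41 -0.8 ]
45.1 [523.3 133.7 288.3] [-2.099 -2.337 -0.   ] [-0.2 -0.7  0. ] [0.05 0.05 0.06] 60.0 q [ 0.03  0.03  1.62  0.    1.49 -0.08] cam [ 236. -993.  936.] [ 0.28  0.72 -0.64]
315,177,97 [521.2 131.1  97. ]
dark [342. 226.] [18. 36.] mid [549.5 102.  161. ] 35.0 bar 74.9
dark [332.  20.] [27. 25.] mid [520.9 268.5 161. ] 18.4 bar 96.8
dark [572.  47.] [118.  50.] mid [711.2 269.6 161. ] 99.3 bar 157.9
```

View pics/w16v.png

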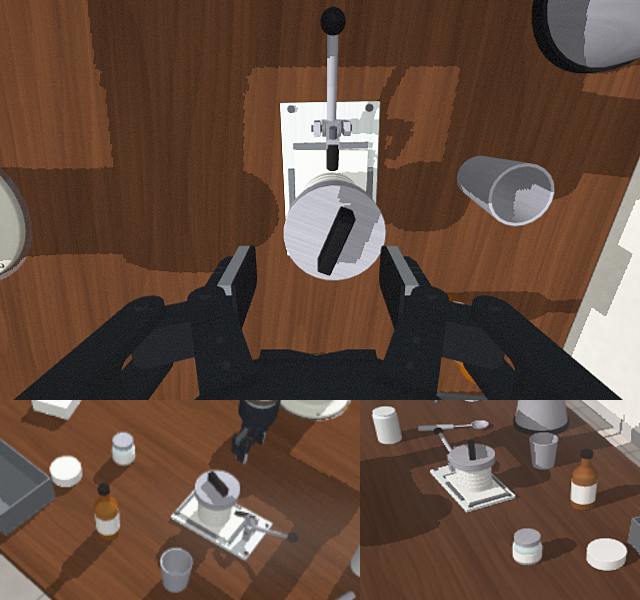

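```bash
python3 pt.py w16 332,20,97; python3 -c "
from rig import *
close_job()"
```

```text
332,20,97 [521.5 284.   97. ]
the job is handed in; nothing more can be done
```

I completed the whole sequence and handed the job in at about 45 s of the 208 s allowed. `close_job()` gives no verdict, so this rests on my own last checks.

- **Clamp closed:** I gripped the ball and swung it over centre. Pictures showed the handle upright.
- **Capsules:** Four were present. All four went into the canister and were visible inside it before capping, and the last pictures show none left on the table.
- **Lid placement:** The lid had been knocked about 26 mm before I reached it, so I measured it again before gripping. It rested on the ridges first. Turned anticlockwise, it dropped into the thread start and settled about 103.7 mm above the canister's origin.
- **Lid tight:** I turned it clockwise to the stop, where the torque reached about 4 N m and the bar slipped slightly in the jaws. Before I opened the clamp, the bar stood at 74° in the world, so the lug is at about -52° on the canister (home is -47°). The bar's centre was about 1 to 2 mm from my estimates of the canister's axis.
- **Clamp open:** The last picture puts the ball at (521.5, 284), within 2 mm of its original open position.
- **Other things on the table:** In the last pictures the bystanders in view stand upright where they were. The arm is clear of everything.

I did not measure the final lid height directly. It comes from the tool height, which sank about 4 mm from the thread start and then stopped. My height figures put the lid at about 99.7 mm, just inside the 99.8 mm limit. The torque and the bar angle both say it is on the stop, where the height should be 98 mm.

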